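# Level the jar riser with a spirit level

### The job

The jars creep on this wooden display riser because its knob end stands too low. Lay the spirit level lengthwise along the middle of the board, clear of the knob, and let go of it; then turn the black knob of the levelling foot until the bubble stands between the two lines. Finally press the level down firmly on the board with the fingertips and finish while still pressing, bubble between the lines, so that I can tighten the lock nut underneath; do not shove the riser about or disturb the jars and the rattan ball beside it.

Things in the scene. Friction and masses are not known exactly. Their poses are not given: they have to be found in the camera images.
- riser: Low display riser, loose on the table, 1.6 kg: a light wooden board 140 x 300 x 16 mm whose top is 66 mm above the table, on two fixed dark steel legs at its +y end (at x = +-58, y = +115 mm) and one levelling foot with a black knob at its -y end. Origin on the table under the middle of the board; z up, y along the board's length, away from the knob.
- board_middle (a point): Middle of the board's top face, axes as the riser's. The clear length of the board for the level runs from y = -50 to y = +150 mm; clear of the open fingers at the knob, the level's middle lies best at x = 0, y = +35 mm.
- knob_grip (a point): On the upright axis of the levelling foot's knob, 115 mm from the board's middle towards -y, at half the knob's height: black, fluted, round, 36 mm across, 22 mm high, its underside 13 to 18 mm above the board. Knob, stem and rubber foot are one piece that screws through the board; it stays at the same height over the table while the board climbs on it.
- level: Pocket spirit level, an aluminium bar 26 x 150 x 30 mm (wide, long, high), 0.16 kg, with grey ends, at first lying on the table with the vial upward. Origin in the middle of its underside, y along its length, z up. Either end may point to the knob. Grip across the 26 mm.
- vial_middle (a point): Middle of the level's top face, 30 mm above its underside, over the yellow-green vial, which lies in a slot 17 mm wide and 68 mm long between two flush rails; the flat metal ends beyond the slot are each 41 mm long. Two black lines round the vial stand 10.6 mm either side of the middle.
- bubble (a joint): Place of the pale bubble, 15 mm long, along the vial in m: 0 is the middle, positive towards the level's own +y end, stops at +-0.019. It floats to the higher end, about 1 mm for 1 mrad of tilt, and takes about 1 s to settle. It is between the lines within +-0.003.
- honey_jar_b: Honey jar, 64 mm across, 97 mm high, beside the riser; bystander. Origin in the middle of its underside, z up.
- jam_jar: Jam jar, 69 mm across, 99 mm high, beside the riser; bystander. Origin in the middle of its underside, z up.
- rattan_ball_b: Woven rattan ball, 60 mm, 56 mm high, in front of the riser; bystander. Origin in the middle of its flat underside.
- knob: The levelling foot with its knob, origin at the tip of its foot, turning with it about z. Clockwise seen from above raises the board's knob end, 6 mm a turn, and sends the bubble about 4 mm per radian towards the knob. It starts 1.6 to 3.2 rad short of level, can go 8 rad past, turns stiffly (0.06 N m) and stays where left. The fixed legs stand 230 mm away.

How it is judged:
On the way, in this order (a step that is already met when the one before it is completed fails the run):
1. the level lies lengthwise along the middle of the board, let go, and its bubble shows the board out of level (x of level in the frame of board_middle between -0.03 and 0.03 m and y of level in the frame of board_middle between -0.02 and 0.08 m and z of level in the frame of board_middle between -0.004 and 0.004 m and angle between the y axis of level and the y axis of riser, either way round below 0.2 rad and angle between the z axis of level and the z axis of riser, either way round below 0.02 rad and contact force between the fingers and level below 0.2 N and (value of joint bubble above 0.0045 m or value of joint bubble below -0.0045 m)), for 0.2 s.
2. the bubble stands still between the lines while nobody touches the level (z of level in the frame of board_middle between -0.004 and 0.004 m and angle between the y axis of level and the y axis of riser, either way round below 0.2 rad and contact force between the fingers and level below 0.2 N and value of joint bubble between -0.003 and 0.003 m and velocity of joint bubble between -0.004 and 0.004 m/s), for 0.3 s.
At the end, for the whole second after the job is handed in: For the last second the fingertips (over 2.5 N) press the level on the board (over 5 N between them), bubble within 3 mm of the vial's middle; the level lies flat, lengthwise within 0.2 rad, its middle within 30 mm of the centre line, 20 mm towards to 80 mm away from the knob of the board's middle (x of level in the frame of board_middle between -0.03 and 0.03 m and y of level in the frame of board_middle between -0.02 and 0.08 m and z of level in the frame of board_middle between -0.004 and 0.004 m and angle between the y axis of level and the y axis of riser, either way round below 0.2 rad and angle between the z axis of level and the z axis of riser, either way round below 0.02 rad and contact force between the fingers and level above 2.5 N and contact force between level and riser above 5 N and angle between riser's own z axis and vertical below 0.02 rad and value of joint bubble between -0.003 and 0.003 m); the arm keeps its last pose, push and grip.
It fails at once if the riser is shoved more than 50 mm from where it stood (distance of riser from where it was at the start of the episode above 0.05 m).
It fails at once if a jar or the rattan ball is pushed more than 30 mm or a jar tipped (distance of any of honey_jar_b, jam_jar, rattan_ball_b from where it was at the start of the episode above 0.03 m or angle between any of honey_jar_b, jam_jar's own z axis and vertical above 0.3 rad).
It also fails if it takes over 67 s, if anything falls off the work surface, if the arm or the gripper's body presses on something with over 40 N, if the wrist force passes 120 N, or if a joint passes its speed limit or range.

### The arm

A 6-joint arm with a two-finger parallel gripper is mounted at the origin on a cart in front of the work surface, level with it; the furniture and walls round the work are solid. World frame = base frame: x ahead of the robot, y to its left, z up, the work surface at z = 0. Lengths are in m, angles in rad, forces in N, time in s.
With the tool pointing down it reaches from about 0.325 to 0.775 m from the base axis. Payload 5.5 kg.
Tool frame: the origin (TCP) lies at the very end of the fingers, on their centre line; the grasp point (between the pads) lies 19 mm behind it; z points along the fingers, y is the direction in which the jaws open and shut (so a half turn about z gives the same grasp; the last joint's range is limited). The gripper opens to 85 mm and grips with 20 to 120 N. Pads are 22 mm wide; open, the fingers measure 114 mm over their backs; the gripper's body (76 mm by 85 mm) begins 54 mm behind the grasp point. The pads swing forward as they close: fully open they stand 13 mm farther back than shut.
Start: joints at [-1.169, 0.091, 1.231, -0, 1.82, -0.057], TCP at [0.266, -0.538, 0.231] pointing down, gripper open.
Joint ranges: [-2.87, 2.87], [-0.86, 2.18], [0.17, 2.46], [-1.51, 4.65], [0.06, 2.69], [-2.65, 2.65]. Speed limits (rad/s): [2.57, 2.57, 3.01, 3.14, 3.14, 3.14].

### API

Orientations are given as a unit quaternion [x, y, z, w].
In Python, from station import read_state, cams, sign_off gives the robot as it stands. The module is installed in compiled form; this text tells all that it offers.
- The arm moves only by the tool play_rows, never from a script. Its argument "motion" is a list of rows, each a list of 4 numbers: the shift along the world's x, y, z in mm, then the turn about the world's z in degrees. In form: [[x, y, z, spin], ...]. A call has 1 to 20 rows; each row is the pose to reach, as a shift and turn from the pose commanded when the call began; what a row does not reach only later rows make up. A row lasts 1/8 s, in which the tool goes at most 62.5 mm and 10.7 degrees, less where a joint would pass 70% of its speed; a pose out of reach is approached as far as the arm can. A call with a gripper value outside its range is refused whole. "hand" is the opening, from 0 (shut) to 1 (fully open), set as the call begins (left out, the last holds). The fingers move at their own pace and stop on an object; "grip_force" is the grip in N (left out, the last holds). Time passes only in rows, so rows that repeat a pose let the fingers close. It gives the time, the measured TCP pose, the force and the opening at its end, in the units of the state.
- read_state(): the state, without advancing time (a new reading comes with each control period).
- cams.get_image(name): name is "scene" or "top"; returns the picture (400x640x3 uint8, blue, green, red); there is no depth.
- cams.camera_model(name): a dict with "fx", "fy", "cx", "cy" (pixels), "T" (4x4, takes a point from camera to world coordinates). Camera axes: x right, y down, z forward; pixel columns grow to the right and rows downward; lengths in m; the calibration is good to about 2 mm. A picture is of the moment at which its call begins. camera_model takes no time and is no camera call.
- sign_off(): hands the job in, once; it reports no verdict.
The state is a dict: "time_s": time; "joint_positions": joint angles; "dq": joint speeds; "joint_efforts": joint torques, N m; "tcp_pos": TCP position; "orientation": TCP orientation; "wrist_force": force on the tool from outside, world axes, zero at the start; "ft_torque": the same for the moment, N m; "grip_width": finger opening in m.
Only numpy, scipy, OpenCV 4.12 (cv2) and the standard library are available. Lean on these libraries where they do the work, as an engineer would, in place of code of your own. Each camera call takes 0.05 s, during which the arm holds its last target. There are 200 camera calls.

## Working session

There is one attempt and no reset: what is moved stays moved. The work goes in short steps, Python scripts to look and compute and a tool call to move; the robot and the scene stay as the last step left them, time stands still between calls to the robot, and variables do not carry over. Pictures are saved under pics/ and viewed, about 8 in all and at most 12, crops included, and the job is handed in when it is done.

Besides the shell and the picture viewer there is one more tool, called after "Call:" as name([rows], argument=value, ...), one row to a line, values as JSON. play_rows: Moves the arm, as the interface text tells. Its arguments: {"type":"object","properties":{"motion":{"type":"array","items":{"type":"array","items":{"type":"number"}}},"hand":{"type":"number"},"grip_force":{"type":"number"}},"required":["motion"]}

```bash
mkdir -p pics; cat > h.py <<'E'
import numpy as np, cv2
from station import read_state, cams, sign_off
def pix2w(name,u,v,z):
    m=cams.camera_model(name);T=np.array(m["T"])
    d=T[:3,:3]@np.array([(u-m["cx"])/m["fx"],(v-m["cy"])/m["fy"],1]);o=T[:3,3]
    return o+d*(z-o[2])/d[2]
def w2pix(name,p):
    m=cams.camera_model(name);T=np.array(m["T"]);q=T[:3,:3].T@(np.array(p)-T[:3,3])
    return np.array([m["fx"]*q[0]/q[2]+m["cx"],m["fy"]*q[1]/q[2]+m["cy"]])
E
python3 - <<'E'
from h import *
for n in("top","scene"):
    cv2.imwrite(f"pics/{n}0.png",cams.get_image(n)); m=cams.camera_model(n); print(n,m["fx"],np.round(m["T"],3).tolist())
s=read_state();print(s)
E
```

```text
top 489.20252072166676 [[-0.027, -0.992, 0.123, 0.343], [-1.0, 0.026, -0.006, -0.055], [0.002, -0.123, -0.992, 1.344], [0.0, 0.0, 0.0, 1.0]]
scene 452.03238629879525 [[-0.669, -0.412, 0.618, -0.285], [-0.743, 0.346, -0.573, 0.673], [0.023, -0.843, -0.537, 0.801], [0.0, 0.0, 0.0, 1.0]]
{'time_s': 0.1, 'joint_positions': array([-1.16869849e+00,  9.18255170e-02,  1.23176965e+00, -2.74367091e-06,
        1.81980510e+00, -5.66616517e-02]), 'dq': array([ 0.00118529, -0.00077647, -0.00257561, -0.00024037,  0.00090108,
       -0.00081817]), 'joint_efforts': array([ 1.92942811e-03, -4.60214603e+01, -4.19220972e+01, -1.80935085e-04,
        1.06178308e-02,  3.53931625e-05]), 'tcp_pos': array([ 0.26562097, -0.53771979,  0.23023647]), 'orientation': array([ 9.73807291e-01,  2.27373135e-01, -1.56638180e-04, -8.90126928e-04]), 'wrist_force': array([-0.53433842,  0.00656882,  0.42781664]), 'ft_torque': array([ 0.01056747, -0.00255133,  0.03693055]), 'grip_width': 0.08572156272692966}
```

View pics/top0.png

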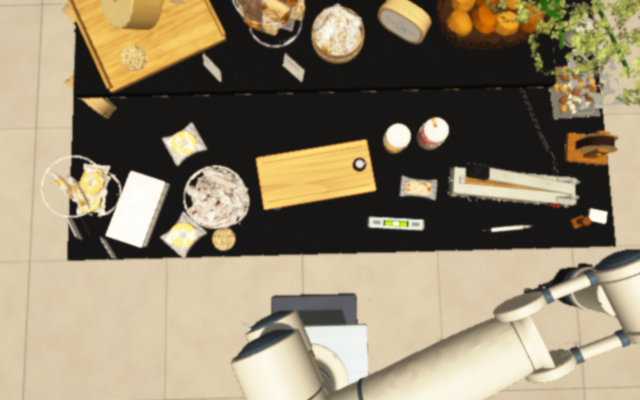

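View pics/scene0.png

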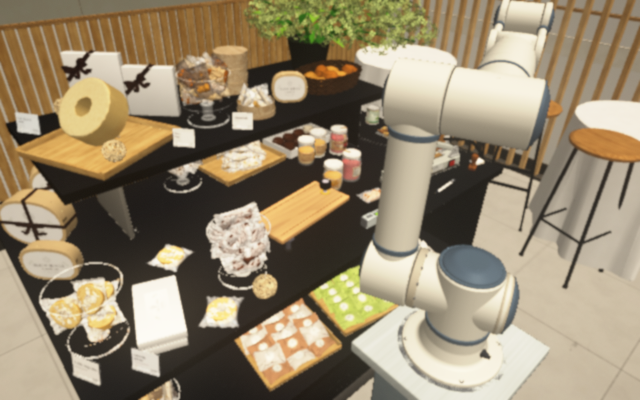

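Top view shows the board around (316,175), the knob at (359,164), the level at (396,223), the jars at (397,137) and (433,133), and the ball at (223,239). I'll enlarge it.

```bash
python3 - <<'E'
from h import *
im=cv2.imread("pics/top0.png")[120:250,245:445]
cv2.imwrite("pics/c1.png",cv2.resize(im,None,fx=4,fy=4,interpolation=cv2.INTER_CUBIC))
E
```

```text
(no output)
```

View pics/c1.png

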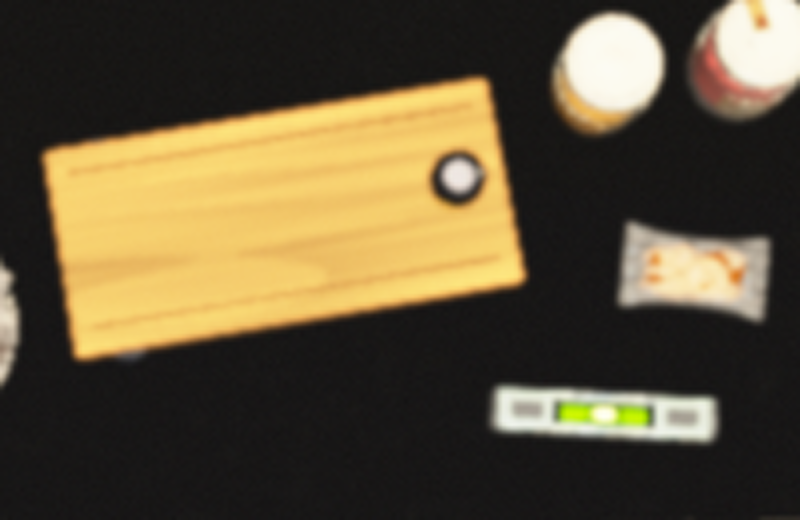

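```bash
python3 - <<'E'
from h import *
f=lambda u,v,z:pix2w("top",245+(u-1.5)/4,120+(v-1.5)/4,z)
b=np.array([f(43,151,.066),f(486,78,.063),f(525,283,.063),f(77,359,.066)])
print(np.round(b,4),"L",[round(np.linalg.norm(b[i]-b[i-1]),4) for i in range(4)])
c=b.mean(0);a=(b[0]+b[3]-b[1]-b[2]);yaw=np.arctan2(a[1],a[0]);print("mid",c,"yaw of +y",np.degrees(yaw))
d=np.array([np.cos(yaw),np.sin(yaw),0])
print("knob pred",c-d*.115,"knob seen",f(458,178,.101),"place",c+d*.035)
l=np.array([f(*p,.03) for p in[(495,387),(717,398),(714,441),(492,430)]])
a=l[0]+l[3]-l[1]-l[2];print(np.round(l,4),[round(np.linalg.norm(l[i]-l[i-1]),4) for i in range(4)],"level",l.mean(0),np.degrees(np.arctan2(a[1],a[0])))
print("jars",f(614,62,.097),f(762,42,.099),"ball",pix2w("top",223,239,.03))
from scipy.spatial.transform import Rotation as R
print(R.from_quat(read_state()["orientation"]).as_matrix().round(3).tolist())
E
```

```text
[[ 0.5983  0.1238  0.066 ]
 [ 0.6407 -0.1721  0.063 ]
 [ 0.502  -0.1927  0.063 ]
 [ 0.4593  0.1028  0.066 ]] L [np.float64(0.1406), np.float64(0.299), np.float64(0.1402), np.float64(0.2987)]
mid [ 0.55005315 -0.03454515  0.0645    ] yaw of +y 98.18249033870521
knob pred [ 0.56642069 -0.14837442  0.0645    ] knob seen [ 0.56655979 -0.14816948  0.101     ] place [5.45071725e-01 9.85442589e-05 6.45000000e-02]
[[ 0.4361 -0.1733  0.03  ]
 [ 0.4248 -0.3222  0.03  ]
 [ 0.396  -0.3187  0.03  ]
 [ 0.4074 -0.1703  0.03  ]] [np.float64(0.029), np.float64(0.1493), np.float64(0.029), np.float64(0.1489)] level [ 0.4160665  -0.24614164  0.03      ] 85.62848047082487
jars [ 0.64122424 -0.25277073  0.097     ] [ 0.65151206 -0.34945502  0.099     ] ball [0.38603813 0.21732638 0.03      ]
[[0.897, 0.443, -0.001], [0.443, -0.897, 0.002], [0.0, -0.002, -1.0]]
```

Call:
play_rows([
  [15,30,0,8],
  [45,88,0,18],
  [80,155,0,28],
  [115,224,0,38],
  [140,272,0,48],
  [150,291,-40,57],
  [150,291,-85,59],
  [150,291,-130,59],
  [150,291,-150,59],
  [150,291,-150,59],
  [150,291,-150,59],
], hand=0.65)

```text
time_s: 1.48
tcp_pos: [0.4165, -0.2478, 0.0834]
orientation: [0.736, 0.677, 0.0, 0.001]
wrist_force: [-0.5, -1.2, -0.3]
grip_width: 0.0556
```

```bash
python3 - <<'E'
from h import *
from scipy.spatial.transform import Rotation as R
s=read_state();m=R.from_quat(s["orientation"]).as_matrix();print(s["time_s"],s["tcp_pos"],s["grip_width"],m.round(3).tolist(),np.degrees(np.arctan2(m[1,1],m[0,1])),s["wrist_force"],s["joint_positions"])
im=cams.get_image("top");p=w2pix("top",s["tcp_pos"]);print(p)
cv2.imwrite("pics/c2.png",cv2.resize(im[120:250,310:510],None,fx=3.5,fy=3.5,interpolation=cv2.INTER_CUBIC))
E
```

```text
1.475 [ 0.41654094 -0.24778597  0.08340077] 0.05557532281143751 [[0.083, 0.997, 0.002], [0.997, -0.083, -0.002], [-0.002, 0.003, -1.0]] -4.737404213034608 [-0.46400501 -1.16260026 -0.25992469] [-6.06843022e-01 -2.05076441e-01  1.77765120e+00 -1.99732519e-06
  1.56600807e+00 -5.24157750e-01]
[399.33216817 221.68968818]
```

View pics/c2.png

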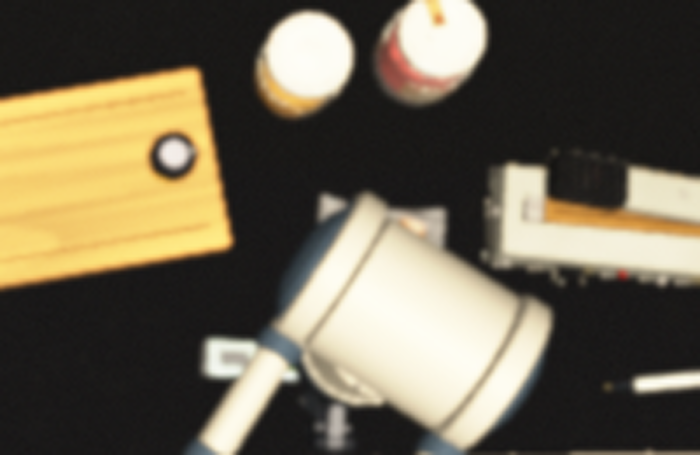

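The view from above is covered by the arm. The pose agrees with the measured level, so I'll descend and grip.

Call:
play_rows([
  [0,1,-25,0],
  [0,1,-55,0],
  [0,1,-70,0],
  [0,1,-76,0],
  [0,1,-76,0],
  [0,1,-76,0],
])

```text
time_s: 2.28
tcp_pos: [0.4164, -0.2464, 0.0066]
orientation: [0.736, 0.677, 0.0, 0.001]
wrist_force: [-0.5, -0.8, 0.1]
grip_width: 0.0558
```

Call:
play_rows([
  [0,0,0,0],
  [0,0,0,0],
  [0,0,0,0],
  [0,0,0,0],
  [0,0,0,0],
  [0,0,0,0],
], hand=0, grip_force=30)

```text
time_s: 3.02
tcp_pos: [0.4163, -0.2463, 0.0061]
orientation: [0.736, 0.677, 0.0, 0.001]
wrist_force: [0.4, 0.2, 5.5]
grip_width: 0.0256
```

Call:
play_rows([
  [0,0,30,0],
  [0,0,80,0],
  [0,0,125,0],
  [15,25,135,2],
  [40,70,135,5],
  [70,130,135,8],
  [100,190,135,11],
  [120,230,135,12.9],
  [129,246,125,12.9],
  [129,246,105,12.9],
  [129,246,85,12.9],
  [129,246,75,12.9],
  [129,246,72,12.9],
  [129,246,72,12.9],
  [129,246,72,12.9],
])

```text
time_s: 4.9
tcp_pos: [0.5452, -0.0002, 0.0783]
orientation: [0.655, 0.756, 0.001, 0.001]
wrist_force: [0.2, -0.1, -1.0]
grip_width: 0.0252
```

Call:
play_rows([
  [0,0,-2,0],
  [0,0,-4,0],
  [0,0,-5,0],
  [0,0,-6,0],
  [0,0,-6,0],
  [0,0,-6,0],
])

```text
time_s: 5.65
tcp_pos: [0.5447, 0.0001, 0.0715]
orientation: [0.655, 0.756, 0.0, 0.0]
wrist_force: [-1.6, 0.3, -0.5]
grip_width: 0.0257
```

Call:
play_rows([
  [0,0,-0.7,0],
  [0,0,-0.7,0],
  [0,0,-0.7,0],
])

```text
time_s: 6.02
tcp_pos: [0.5449, 0.0, 0.0711]
orientation: [0.655, 0.756, 0.0, 0.0]
wrist_force: [-1.3, -0.7, 4.9]
grip_width: 0.0255
```

Call:
play_rows([
  [0,0,0,0],
  [0,0,0,0],
  [0,0,0,0],
  [0,0,0,0],
  [0,0,15,0],
  [0,0,45,0],
  [0,0,90,0],
  [0,0,120,0],
  [0,0,120,0],
  [-20,-60,120,0],
  [-40,-120,120,0],
  [-60,-180,120,0],
  [-80,-240,120,0],
  [-80,-240,120,0],
], hand=0.65)

```text
time_s: 7.78
tcp_pos: [0.4627, -0.2433, 0.1893]
orientation: [0.657, 0.754, -0.001, -0.001]
wrist_force: [-0.0, -0.1, -0.5]
grip_width: 0.0555
```

```bash
python3 - <<'E'
from h import *
s=read_state();print(s["time_s"],s["tcp_pos"])
im=cams.get_image("top")
cv2.imwrite("pics/c3.png",cv2.resize(im[120:250,245:405],None,fx=5,fy=4.6,interpolation=cv2.INTER_CUBIC)[:, :800])
E
```

```text
7.775 [ 0.46268855 -0.24329421  0.18927733]
```

View pics/c3.png

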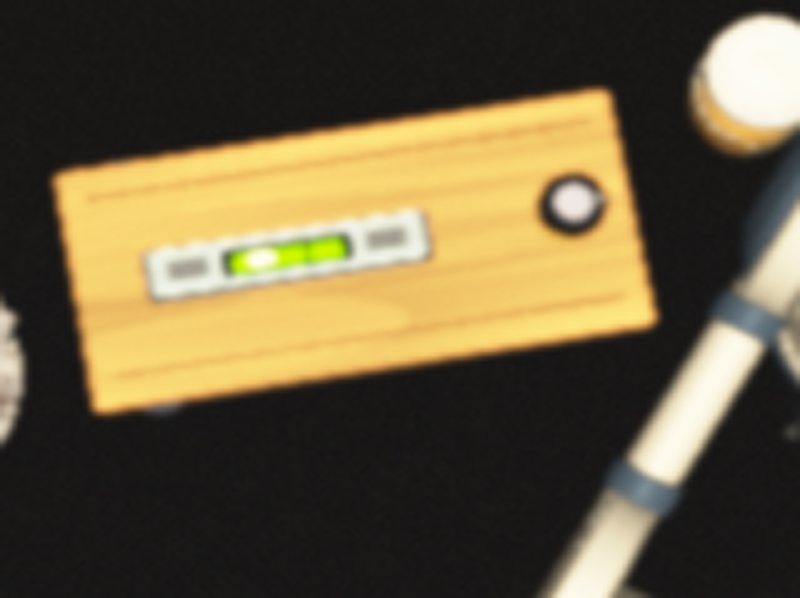

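Level lies centred on the board, released. The bubble sits at (262,259) against the middle at (289,256), about 14 mm away from the knob, so roughly 3.2 rad is needed. Next, to the knob.

Call:
play_rows([
  [10,10,0,10],
  [20,20,0,20],
  [35,30,0,30],
  [50,45,0,40],
  [65,60,0,50],
  [80,72,0,60],
  [92,84,0,70],
  [102,92,0,80],
  [102,92,0,90],
  [102,92,-20,100],
  [102,92,-40,102],
  [102,92,-60,102],
  [102,92,-60,102],
  [102,92,-60,102],
])

```text
time_s: 9.57
tcp_pos: [0.5669, -0.148, 0.131]
orientation: [-0.175, 0.985, -0.0, 0.0]
wrist_force: [0.6, 0.1, -0.2]
grip_width: 0.0556
```

```bash
python3 - <<'E'
from h import *
s=read_state();print(s["time_s"],s["tcp_pos"],s["joint_positions"])
im=cams.get_image("scene")
u,v=map(int,w2pix("scene",[.55,-.08,.08]));print(u,v)
cv2.imwrite("pics/c4.png",cv2.resize(im[v-55:v+55,u-75:u+75],None,fx=5,fy=5,interpolation=cv2.INTER_CUBIC))
E
```

```text
9.575 [ 0.56686823 -0.14796052  0.13099348] [-3.13401120e-01  5.58556005e-02  1.44480927e+00  2.85061393e-05
  1.64047649e+00 -2.23548411e+00]
311 197
```

View pics/c4.png

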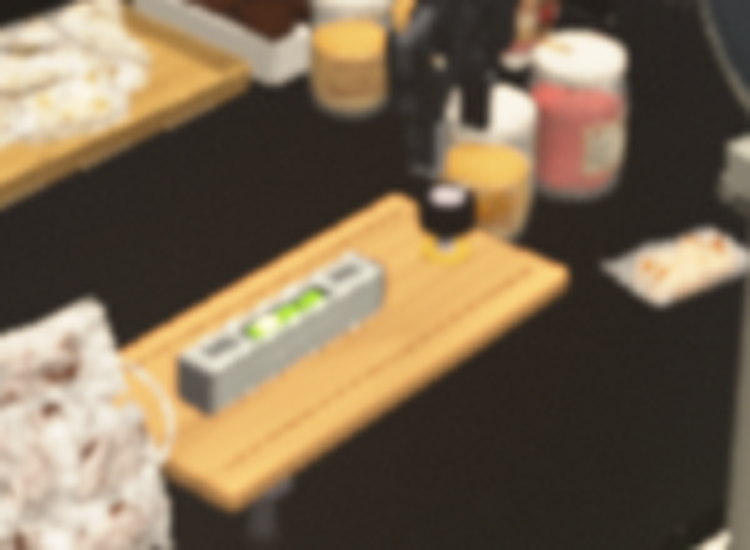

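The scene view shows the fingers straight above the knob and the vial unobstructed, with the bubble at its far end (265,325).

Call:
play_rows([
  [0,0,-20,0],
  [0,0,-40,0],
  [0,0,-52,0],
  [0,0,-57,0],
  [0,0,-57,0],
  [0,0,-57,0],
])

```text
time_s: 10.38
tcp_pos: [0.5672, -0.1481, 0.0744]
orientation: [-0.175, 0.985, -0.0, 0.001]
wrist_force: [0.7, -0.3, -0.3]
grip_width: 0.0553
```

Call:
play_rows([
  [0,0,0,0],
  [0,0,0,0],
  [0,0,0,0],
  [0,0,0,0],
  [0,0,0,0],
  [0,0,0,0],
], hand=0, grip_force=30)

```text
time_s: 11.12
tcp_pos: [0.5672, -0.1483, 0.0745]
orientation: [-0.175, 0.985, -0.001, 0.001]
wrist_force: [0.1, -1.5, 6.1]
grip_width: 0.0353
```

Call:
play_rows([
  [0,0,0,-4],
  [0,0,0,-12],
  [0,0,0,-20],
  [0,0,0,-28],
  [0,0,0,-36],
  [0,0,0,-44],
  [0,0,0,-52],
  [0,0,0,-60],
  [0,0,0,-68],
  [0,0,0,-76],
  [0,0,0,-84],
  [0,0,0,-92],
  [0,0,0,-100],
  [0,0,0,-108],
  [0,0,0,-116],
  [0,0,0,-124],
  [0,0,0,-128],
  [0,0,0,-130],
  [0,0,0,-130],
  [0,0,0,-130],
])

```text
time_s: 13.62
tcp_pos: [0.5667, -0.1465, 0.0745]
orientation: [0.818, 0.575, 0.001, -0.001]
wrist_force: [-1.4, 3.3, 6.9]
grip_width: 0.0351
```

Call:
play_rows([
  [0,0,0,0],
  [0,0,0,0],
  [0,0,0,0],
  [0,0,0,0],
  [0,0,0,0],
  [0,0,0,0],
  [0,0,0,0],
  [0,0,0,0],
])

```text
time_s: 14.62
tcp_pos: [0.5666, -0.1465, 0.0744]
orientation: [0.818, 0.575, 0.001, -0.001]
wrist_force: [-1.7, 4.1, 7.9]
grip_width: 0.0352
```

```bash
python3 - <<'E'
from h import *
s=read_state();print(s["time_s"],s["tcp_pos"],s["wrist_force"],s["ft_torque"],s["grip_width"])
a=cams.get_image("scene");b=cams.get_image("top");cv2.imwrite("pics/s5.png",a);cv2.imwrite("pics/t5.png",b)
u,v=map(int,w2pix("scene",[.545,0,.095]));U,V=map(int,w2pix("top",[.545,0,.095]));print(u,v,U,V)
z=lambda i,u,v:cv2.resize(i[v-28:v+28,u-36:u+36],None,fx=10,fy=10,interpolation=cv2.INTER_CUBIC)[:290*2,:]
A=z(a,u,v)[120:440];B=z(b,U,V)[150:430]
cv2.imwrite("pics/c5.png",np.vstack([A,B])[:600]);print(A.shape,B.shape)
E
```

```text
14.625 [ 0.56664426 -0.1464714   0.07444629] [-1.66217195  4.05516473  7.92061239] [ 0.87723643  0.79056717 -0.01676497] 0.03516139588154493
291 203 301 174
(320, 720, 3) (280, 720, 3)
```

View pics/c5.png

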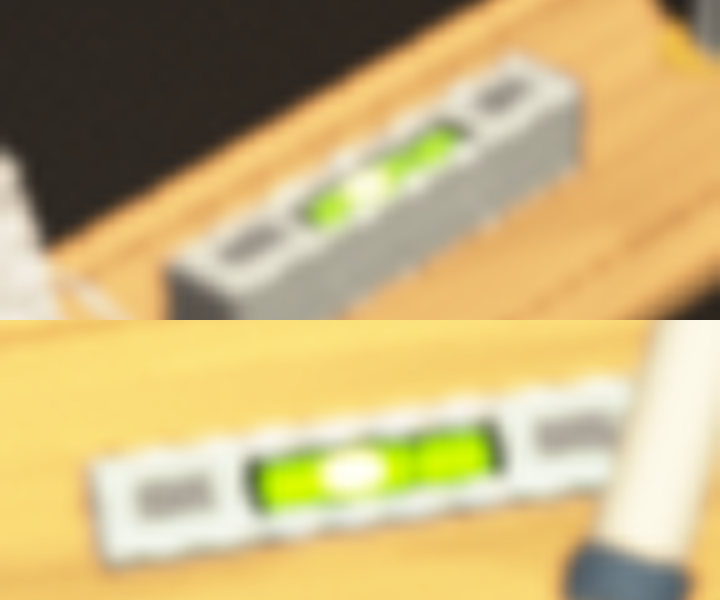

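The bubble (352,472) is still about 6 mm short of the slot's middle (376). I'll turn further and measure it by code from now on.

Call:
play_rows([
  [0,0,0,-4],
  [0,0,0,-12],
  [0,0,0,-20],
  [0,0,0,-28],
  [0,0,0,-36],
  [0,0,0,-44],
  [0,0,0,-52],
  [0,0,0,-60],
  [0,0,0,-68],
  [0,0,0,-75],
  [0,0,0,-75],
  [0,0,0,-75],
  [0,0,0,-75],
  [0,0,0,-75],
  [0,0,0,-75],
  [0,0,0,-75],
  [0,0,0,-75],
  [0,0,0,-75],
  [0,0,0,-75],
  [0,0,0,-75],
])

```text
time_s: 17.23
tcp_pos: [0.5673, -0.1478, 0.0744]
orientation: [0.999, -0.042, 0.001, -0.0]
wrist_force: [0.9, -0.1, 4.6]
grip_width: 0.035
```

```bash
cat > bub.py <<'E'
from h import *
from scipy.ndimage import map_coordinates
def bub(im,name,mid=(.545,0),yaw=98.2,z=.0945):
    d=np.array([np.cos(np.radians(yaw)),np.sin(np.radians(yaw)),0]);n=np.array([-d[1],d[0],0])
    t=np.arange(-.045,.0451,.0005)
    P=0
    for o in np.arange(-.003,.0031,.001):
        px=np.array([w2pix(name,np.array([*mid,z])+d*s+n*o) for s in t])
        P=P+np.array([map_coordinates(im[...,c].astype(float),[px[:,1],px[:,0]],order=1) for c in range(3)])
    P/=7
    sat=P[1]-P[0]            # green minus blue: high = liquid; low = metal, lines' shade, bubble
    w=np.where(sat>.5*sat.max())[0];lo,hi=t[w[0]],t[w[-1]]
    k=(t>lo)&(t<hi);b=np.clip(P[0]-np.percentile(P[0][k],40),0,None)*k
    i=np.argmax(b);m=abs(t-t[i])<.012
    return round(1e3*lo,1),round(1e3*hi,1),"bubble from slot middle mm (+ away from knob)",round(1e3*((b*t*m).sum()/(b*m).sum()-(lo+hi)/2),2)
E
python3 - <<'E'
from bub import *
s=read_state();print(s["time_s"],s["tcp_pos"],s["wrist_force"],s["grip_width"])
cv2.imwrite("pics/t6.png",cams.get_image("top"));cv2.imwrite("pics/s6.png",cams.get_image("scene"))
for k in "56":
    print(bub(cv2.imread(f"pics/t{k}.png"),"top"),bub(cv2.imread(f"pics/s{k}.png"),"scene"))
z=lambda i,u,v:cv2.resize(i[v-28:v+28,u-36:u+36],None,fx=10,fy=10,interpolation=cv2.INTER_CUBIC)
A=z(cv2.imread("pics/s6.png"),291,203)[120:440];B=z(cv2.imread("pics/t6.png"),301,174)[150:430]
cv2.imwrite("pics/c6.png",np.vstack([A,B]))
E
```

```text
17.225 [ 0.56734661 -0.14776723  0.07440444] [ 0.85754511 -0.06967131  4.63247551] 0.03500877530279865
(np.float64(-29.0), np.float64(30.0), 'bubble from slot middle mm (+ away from knob)', np.float64(5.59)) (np.float64(-29.0), np.float64(28.5), 'bubble from slot middle mm (+ away from knob)', np.float64(6.7))Traceback (most recent call last):
  File "<stdin>", line 5, in <module>
  File "bub.py", line 8, in bub
    px=np.array([w2pix(name,np.array([*mid,z])+d*s+n*o) for s in t])
                 ~~~~~^^^^^^^^^^^^^^^^^^^^^^^^^^^^^^^^^
  File "h.py", line 8, in w2pix
    m=cams.camera_model(name);T=np.array(m["T"]);q=T[:3,:3].T@(np.array(p)-T[:3,3])
ValueError: time passes only in moves, steps and waits
```

```bash
python3 - <<'E'
s=open("h.py").read()
s=s.replace('m=cams.camera_model(name)','m=CM[name]').replace("def pix2w","CM={n:cams.camera_model(n) for n in('top','scene')}\ndef pix2w",1)
open("h.py","w").write(s)
E
python3 - <<'E'
from bub import *
for k in "6":
    print(bub(cv2.imread(f"pics/t{k}.png"),"top"),bub(cv2.imread(f"pics/s{k}.png"),"scene"))
z=lambda i,u,v:cv2.resize(i[v-28:v+28,u-36:u+36],None,fx=10,fy=10,interpolation=cv2.INTER_CUBIC)
A=z(cv2.imread("pics/s6.png"),291,203)[120:440];B=z(cv2.imread("pics/t6.png"),301,174)[150:430]
cv2.imwrite("pics/c6.png",np.vstack([A,B]))
E
```

```text
(np.float64(-28.5), np.float64(30.5), 'bubble from slot middle mm (+ away from knob)', np.float64(-0.94)) (np.float64(-29.0), np.float64(30.0), 'bubble from slot middle mm (+ away from knob)', np.float64(-1.34))
```

View pics/c6.png

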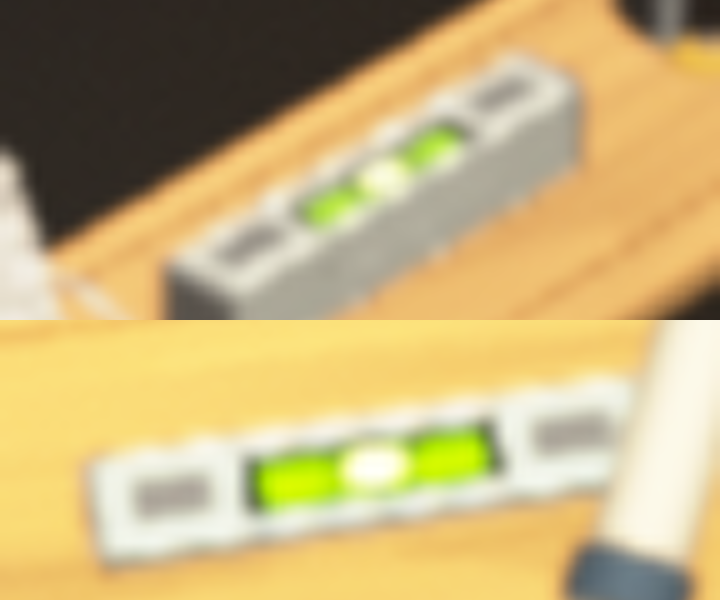

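The bubble (376,466) now stands at the slot's middle (375) in the top view, and the code gives about −1 mm. I'll release the knob and measure again unloaded.

Call:
play_rows([
  [0,0,0,0],
  [0,0,0,0],
  [0,0,0,0],
  [0,0,0,0],
  [0,0,10,0],
  [0,0,35,0],
  [0,0,60,0],
  [0,0,80,0],
  [0,0,80,0],
  [0,0,80,0],
  [0,0,80,0],
  [0,0,80,0],
  [0,0,80,0],
  [0,0,80,0],
], hand=0.65)

```text
time_s: 19.08
tcp_pos: [0.5667, -0.1479, 0.1534]
orientation: [0.999, -0.042, -0.0, -0.0]
wrist_force: [0.2, -0.6, 0.5]
grip_width: 0.0556
```

```bash
python3 - <<'E'
from bub import *
s=read_state();print(s["time_s"],s["tcp_pos"],s["wrist_force"],s["grip_width"],s["joint_positions"])
for i in range(2):
  for n in ("top","scene"):
    im=cams.get_image(n);cv2.imwrite(f"pics/{n}7.png",im);print(bub(im,n))
z=lambda i,u,v:cv2.resize(i[v-28:v+28,u-36:u+36],None,fx=10,fy=10,interpolation=cv2.INTER_CUBIC)
A=z(cv2.imread("pics/scene7.png"),291,203)[120:440];B=z(cv2.imread("pics/top7.png"),301,174)[150:430]
cv2.imwrite("pics/c7.png",np.vstack([A,B]))
E
```

```text
19.075 [ 0.5666967  -0.14793964  0.15344255] [ 0.17027598 -0.59157189  0.45139567] 0.05555199233154366 [-3.13454159e-01  5.10727804e-02  1.41002128e+00  2.26815733e-05
  1.68071115e+00  1.34132940e+00]
(np.float64(-28.5), np.float64(30.5), 'bubble from slot middle mm (+ away from knob)', np.float64(-1.18))
(np.float64(-29.0), np.float64(30.0), 'bubble from slot middle mm (+ away from knob)', np.float64(-1.67))
(np.float64(-28.5), np.float64(30.5), 'bubble from slot middle mm (+ away from knob)', np.float64(-1.16))
(np.float64(-29.0), np.float64(30.0), 'bubble from slot middle mm (+ away from knob)', np.float64(-1.76))
```

View pics/c7.png

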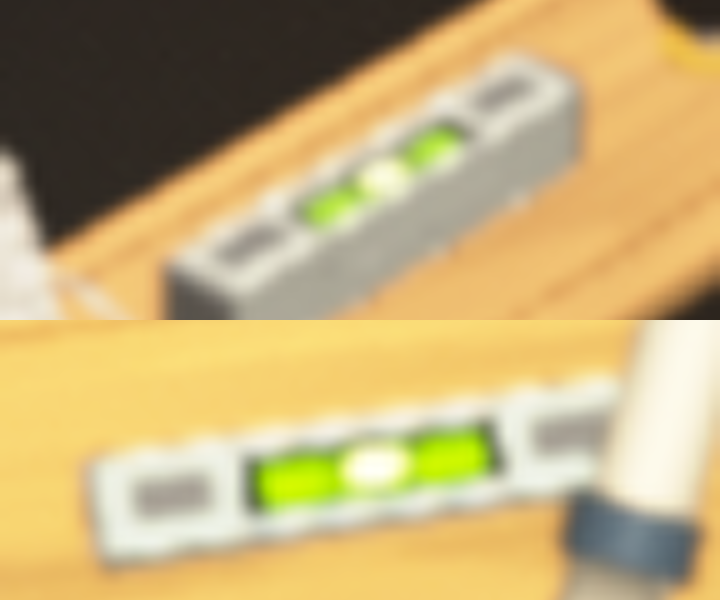

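The top view looks centred (376 against the label mid-point of about 373). I'll check it in code against the two grey labels, which are symmetric about the vial.

```bash
python3 - <<'E'
from bub import *
d=np.array([np.cos(np.radians(98.2)),np.sin(np.radians(98.2)),0]);n=np.array([-d[1],d[0],0])
t=np.arange(-.085,.0851,.0005)
for name in("top","scene"):
    im=cv2.imread(f"pics/{name}7.png");P=0
    for o in np.arange(-.003,.0031,.001):
        px=np.array([w2pix(name,np.array([.545,0,.0955])+d*s+n*o) for s in t])
        P=P+np.array([map_coordinates(im[...,c].astype(float),[px[:,1],px[:,0]],order=1) for c in range(3)])/7
    g=P.mean(0)
    c=[]
    for lo,hi in((-.068,-.037),(.037,.068)):
        k=(t>lo)&(t<hi);w=np.clip(.8*g[k].max()-g[k],0,None) if 0 else np.clip(np.percentile(g[k],75)-g[k]-15,0,None)
        c.append((w*t[k]).sum()/w.sum()*1e3)
    k=abs(t)<.018;b=P[0][k];h=(b.max()+b.min())/2;tt=t[k][b>h]*1e3
    print(name,"labels",np.round(c,1),"mid",round(np.mean(c),2),"bubble edges",tt[0],tt[-1],"mid",(tt[0]+tt[-1])/2)
    print(np.c_[t*1e3,P[0],P[1]][::8].round().astype(int).tolist())
E
```

```text
top labels [-52.4  53. ] mid 0.32 bubble edges -7.999999999999938 7.500000000000076 mid -0.24999999999993072
[[-85, 219, 241], [-81, 231, 248], [-77, 234, 249], [-73, 227, 245], [-69, 210, 235], [-65, 186, 217], [-61, 166, 189], [-57, 161, 176], [-53, 163, 177], [-49, 163, 177], [-45, 166, 181], [-41, 195, 212], [-37, 224, 237], [-33, 172, 193], [-29, 65, 157], [-25, 33, 216], [-21, 30, 226], [-17, 21, 223], [-13, 25, 214], [-9, 97, 219], [-5, 184, 241], [-1, 210, 243], [3, 206, 243], [7, 134, 230], [11, 43, 210], [15, 19, 223], [19, 13, 227], [23, 19, 229], [27, 23, 218], [31, 58, 148], [35, 172, 192], [39, 222, 235], [43, 189, 205], [47, 160, 173], [51, 158, 171], [55, 158, 171], [59, 159, 173], [63, 190, 206], [67, 224, 237], [71, 200, 220], [75, 135, 182], [79, 113, 203], [83, 113, 212]]
scene labels [-52.4  51.3] mid -0.57 bubble edges -7.999999999999938 6.5000000000000755 mid -0.7499999999999312
[[-85, 115, 194], [-81, 116, 189], [-77, 126, 185], [-73, 154, 191], [-69, 181, 204], [-65, 183, 201], [-61, 171, 187], [-57, 160, 175], [-53, 158, 172], [-49, 157, 172], [-45, 168, 184], [-41, 185, 202], [-37, 191, 209], [-33, 169, 190], [-29, 139, 174], [-25, 128, 187], [-21, 126, 194], [-17, 131, 194], [-13, 139, 189], [-9, 154, 196], [-5, 175, 210], [-1, 188, 221], [3, 181, 216], [7, 158, 202], [11, 137, 189], [15, 134, 194], [19, 130, 201], [23, 124, 198], [27, 125, 190], [31, 144, 181], [35, 175, 194], [39, 182, 198], [43, 165, 179], [47, 151, 163], [51, 151, 163], [55, 154, 167], [59, 159, 173], [63, 178, 194], [67, 190, 208], [71, 171, 186], [75, 127, 139], [79, 94, 110], [83, 91, 129]]
```

Against the labels the bubble is within 0.6 mm of the middle in both views. Next I'll shut the fingers, move over the knob-side flat end of the level and come down on it.

Call:
play_rows([
  [0,0,0,0],
  [0,0,0,0],
  [-4,25,0,5],
  [-9,60,0,10],
  [-13,85,0,13],
  [-14,94,0,13],
  [-14,94,0,13],
  [-14,94,-15,13],
  [-14,94,-30,13],
  [-14,94,-42,13],
  [-14,94,-48,13],
  [-14,94,-51,13],
  [-14,94,-52,13],
  [-14,94,-52,13],
  [-14,94,-52,13],
], hand=0)

```text
time_s: 21.15
tcp_pos: [0.5529, -0.054, 0.1021]
orientation: [0.997, 0.071, 0.0, 0.0]
wrist_force: [-0.4, 0.5, 0.1]
grip_width: 0.0001
```

Call:
play_rows([
  [0,0,-1,0],
  [0,0,-2,0],
  [0,0,-3,0],
  [0,0,-4,0],
  [0,0,-4,0],
  [0,0,-4,0],
])

```text
time_s: 21.9
tcp_pos: [0.5527, -0.054, 0.0976]
orientation: [0.997, 0.071, 0.0, 0.0]
wrist_force: [-0.4, 0.2, -0.4]
grip_width: -0.0001
```

Call:
play_rows([
  [0,0,-0.5,0],
  [0,0,-1,0],
  [0,0,-1.5,0],
  [0,0,-2,0],
  [0,0,-2,0],
  [0,0,-2,0],
])

```text
time_s: 22.65
tcp_pos: [0.5528, -0.054, 0.0959]
orientation: [0.997, 0.071, 0.0, 0.0]
wrist_force: [-0.3, 0.3, 2.2]
grip_width: 0.0002
```

Contact. Pressing a little more.

Call:
play_rows([
  [0,0,-0.5,0],
  [0,0,-1,0],
  [0,0,-1,0],
  [0,0,-1,0],
  [0,0,-1,0],
])

```text
time_s: 23.28
tcp_pos: [0.5529, -0.054, 0.0958]
orientation: [0.997, 0.071, 0.001, 0.0]
wrist_force: [-2.6, 0.7, 6.9]
grip_width: -0.0002
```

Call:
play_rows([
  [0,0,-0.5,0],
  [0,0,-1,0],
  [0,0,-1.5,0],
  [0,0,-1.5,0],
  [0,0,-1.5,0],
  [0,0,-1.5,0],
  [0,0,-1.5,0],
  [0,0,-1.5,0],
  [0,0,-1.5,0],
  [0,0,-1.5,0],
  [0,0,-1.5,0],
  [0,0,-1.5,0],
])

```text
time_s: 24.78
tcp_pos: [0.5531, -0.054, 0.0957]
orientation: [0.997, 0.071, 0.001, 0.0]
wrist_force: [-6.0, 0.2, 12.0]
grip_width: 0.0001
```

```bash
python3 - <<'E'
from bub import *
for i in range(3):
  im=cams.get_image("top");a=cams.get_image("scene");s=read_state();print(s["time_s"],s["tcp_pos"],s["wrist_force"]);
  for q,n in((im,"top"),(a,"scene")):
    try: print(bub(q,n))
    except Exception as e: print(n,e)
z=lambda i,u,v:cv2.resize(i[v-28:v+28,u-36:u+36],None,fx=10,fy=10,interpolation=cv2.INTER_CUBIC)
cv2.imwrite("pics/c8.png",np.vstack([z(a,291,203)[100:420],z(im,301,174)[150:430]]))
E
```

```text
24.875 [ 0.55311414 -0.05404998  0.09568249] [-5.84951483  0.86084608 12.28644567]
(np.float64(9.0), np.float64(18.0), 'bubble from slot middle mm (+ away from knob)', np.float64(-0.18))
(np.float64(-29.0), np.float64(30.0), 'bubble from slot middle mm (+ away from knob)', np.float64(0.68))
24.975 [ 0.55310283 -0.05402173  0.09567411] [-5.17018447  0.12828837 12.13090358]
(np.float64(9.0), np.float64(18.5), 'bubble from slot middle mm (+ away from knob)', np.float64(0.41))
(np.float64(-29.0), np.float64(30.0), 'bubble from slot middle mm (+ away from knob)', np.float64(0.64))
25.075 [ 0.55312545 -0.05403282  0.09569811] [-5.26348173  0.69688737 12.80749881]
(np.float64(9.0), np.float64(18.0), 'bubble from slot middle mm (+ away from knob)', np.float64(-0.19))
(np.float64(-29.0), np.float64(30.0), 'bubble from slot middle mm (+ away from knob)', np.float64(0.69))
```

View pics/c8.png

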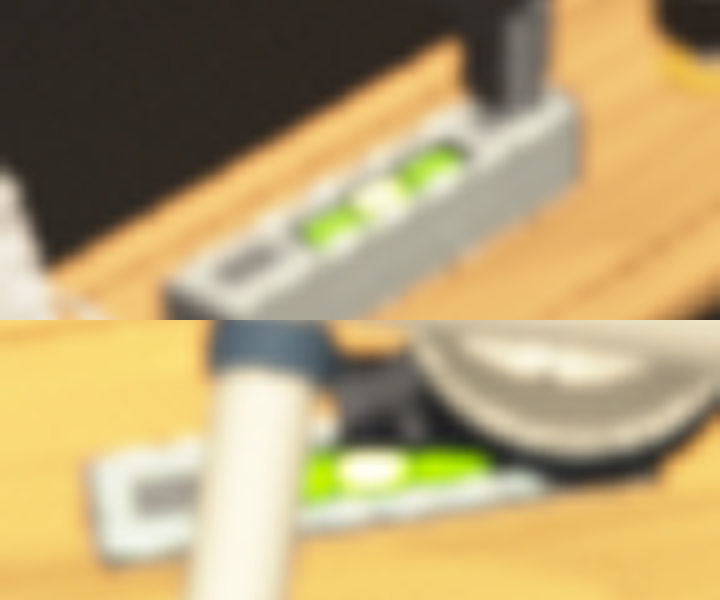

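While pressed, the bubble moved about 1–2 mm away from the knob; it is still between the lines (top: 372 against 375). I'll ease the push a little for margin.

Call:
play_rows([
  [0,0,0.6,0],
  [0,0,0.6,0],
  [0,0,0.6,0],
  [0,0,0.6,0],
  [0,0,0.6,0],
  [0,0,0.6,0],
  [0,0,0.6,0],
  [0,0,0.6,0],
  [0,0,0.6,0],
  [0,0,0.6,0],
  [0,0,0.6,0],
  [0,0,0.6,0],
])

```text
time_s: 26.58
tcp_pos: [0.553, -0.054, 0.0957]
orientation: [0.997, 0.071, 0.001, 0.0]
wrist_force: [-3.5, 0.2, 9.8]
grip_width: 0.0
```

```bash
python3 - <<'E'
from bub import *
for i in range(3):
  a=cams.get_image("scene");s=read_state();print(s["time_s"],s["tcp_pos"],s["wrist_force"],bub(a,"scene"))
t=cams.get_image("top")
d=np.array([np.cos(np.radians(98.2)),np.sin(np.radians(98.2)),0]);n=np.array([-d[1],d[0],0])
x=np.arange(-.018,.0181,.0005)
for f,im,name in(("7",cv2.imread("pics/top7.png"),"top"),("now",t,"top"),("7",cv2.imread("pics/scene7.png"),"scene"),("now",a,"scene")):
    P=0
    for o in np.arange(0,.0041,.001)*(-1 if 0 else 1):
        px=np.array([w2pix(name,np.array([.545,0,.0955])+d*q+n*o) for q in x])
        P=P+map_coordinates(im[...,0].astype(float),[px[:,1],px[:,0]],order=1)
    e=x[P>(P.max()+P.min())/2]*1e3;print(name,f,"bubble edges",e[0],e[-1],(e[0]+e[-1])/2)
E
```

```text
26.625 [ 0.55302503 -0.05402073  0.0957311 ] [-4.11328595  0.85931623  9.73501084] (np.float64(-29.0), np.float64(30.0), 'bubble from slot middle mm (+ away from knob)', np.float64(0.58))
26.675 [ 0.55303038 -0.05403276  0.09575032] [-4.24356077  0.93084483 10.4445556 ] (np.float64(-29.0), np.float64(30.0), 'bubble from slot middle mm (+ away from knob)', np.float64(0.62))
26.725 [ 0.55303536 -0.05400809  0.09574157] [-3.96758724  0.29314083  9.92899075] (np.float64(-29.0), np.float64(30.0), 'bubble from slot middle mm (+ away from knob)', np.float64(0.58))
top 7 bubble edges -7.999999999999989 7.500000000000024 -0.24999999999998268
top now bubble edges -6.4999999999999885 8.500000000000025 1.0000000000000182
scene 7 bubble edges -6.9999999999999885 7.500000000000024 0.25000000000001776
scene now bubble edges -5.499999999999988 10.000000000000027 2.2500000000000195
```

```bash
python3 -c "
from station import *
print(sign_off())"
```

```text
the job is handed in; nothing more can be done
None
```

The job is handed in. The level lies lengthwise on the board's centre line, about 35 mm from its middle away from the knob. The shut fingertips are still pressing down on its knob-side flat end with about 10 N. I turned the knob about 205° clockwise (about 3.6 rad), a little more than the 1.6 to 3.2 rad expected.

**Before pressing:** with nothing touching the level, both cameras put the bubble within about 0.6 mm of the middle, measured against the level's two grey labels. A second measurement in code, against the ends of the green vial, read −1.2 mm (top) and −1.7 mm (scene), where minus means towards the knob. All of these are between the lines.

**While pressing:** pressing moved the bubble 1 to 2 mm away from the knob, and it stayed there when I eased the push from 12 N to 10 N. The cameras disagree a little on where it ended up: about 0.7 mm off the middle from the top camera and up to 2 mm from the scene camera. Both are inside the 3 mm limit. I judged that margin enough and did not trim the knob again.

**Bystanders:** I never came near the jars or the rattan ball, and no high forces showed. I did not measure their positions, or the riser's, again at the end.

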